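# Put the mixed-up lids back on their own food boxes

### The job

The lids of the three food boxes got mixed up: put each lid fully home on the box of its own shape, round on round, square on square, oblong on oblong. Lids are kept clean: one that has to wait goes on the dark wooden board, never on the worktop, and lids are set down, not dropped. Leave the boxes, the red-capped jar, the pear and the apple where they stand.

Things in the scene. Friction and masses are not known exactly. Their poses are not given: they have to be found in the camera images.
- round_box: White stoneware round food box, open at the top, loose, about 0.75 kg: outside diameter 136 mm, height 62 mm, wall 5 mm (mouth 126 mm across), filled with blueberries well below the rim. Origin: centre of its underside, z up. Stands on the worktop (z = 0); at the start a lid of another shape lies on it.
- square_box: White stoneware square food box, open at the top, loose, about 0.75 kg: outside 116 x 116 mm, height 62 mm, wall 5 mm (mouth 106 x 106), holding cherry tomatoes. Origin: centre of its underside, x and y along its sides, z up. At the start a lid of another shape lies on it.
- oblong_box: White stoneware oblong food box, open at the top, loose, about 0.75 kg: outside 154 mm (its x) x 96 mm (its y), height 62 mm, wall 5 mm (mouth 144 x 86), holding radishes. Origin: centre of its underside, z up. At the start a lid of another shape lies on it.
- round_lid: Round bamboo lid, 0.16 kg (sizes in mm): plate diameter 142, 7 thick; below, a tongue of diameter 116, 7 deep, enters the round box's mouth (5 clearance a side); on top a round knob, diameter 26, 28 tall. Origin: centre of the tongue's underside, z up: plate from 7 to 14, knob from 14 to 42 above it. Starts on a wrong box's rim. Fully home: origin 55 above the box's.
- square_lid: Square bamboo lid, 0.16 kg (sizes in mm): plate 122 x 122, 7 thick; below, a tongue 96 x 96, 7 deep, enters the square box's mouth (5 clearance a side); on top a bar handle 44 long (its x), 18 wide (its y), 28 tall. Origin: centre of the tongue's underside, z up: plate from 7 to 14, handle from 14 to 42 above it. Starts on a wrong box's rim. Fully home: origin 55 above the box's.
- oblong_lid: Oblong bamboo lid, 0.16 kg (sizes in mm): plate 160 (its x) x 102 (its y), 7 thick; below, a tongue 134 x 76, 7 deep, enters the oblong box's mouth (5 clearance a side); on top a bar handle 64 long (its x), 18 wide, 28 tall. Origin: centre of the tongue's underside, z up: plate from 7 to 14, handle from 14 to 42 above it. Starts on a wrong box's rim. Fully home: origin 55 above the box's.
- board: Clean dark wooden board, fixed, empty: 190 mm (its x) x 150 mm (its y), 15 mm thick: the free spot, room for one lid. Origin: centre of its underside, on the worktop; its top is at z = 15 mm.
- jar: Small jar of red sauce with a red cap, diameter 66 mm, 80 mm tall, loose, standing among the boxes. Not to be moved. Origin: centre of its underside.
- pear: A yellow pear standing upright, diameter 68 mm, 86 mm tall plus stem, loose. Not to be moved. Origin: centre of its underside.
- apple: A dark red apple, diameter 72 mm, 65 mm tall, loose. Not to be moved. Origin: centre of its underside.
Things that resemble listed ones, but are neither listed nor needed, are in the scene too. What is shaped like the square_lid but blue is not meant.

How it is judged:
By the outcome, as a careful person would: the job done as asked, in the order asked, and still so for the second after the job is handed in, with the robot touching nothing.
It also fails if it takes over 122 s, if anything falls off the work surface, if the arm or the gripper's body presses on something with over 40 N, if the wrist force passes 120 N, or if a joint passes its speed limit or range.

### The arm

A 6-joint arm with a two-finger parallel gripper is mounted at the origin on the work surface. World frame = base frame: x ahead of the robot, y to its left, z up, the work surface at z = 0. Lengths are in mm, angles in degrees, forces in N, time in s.
With the tool pointing down it reaches from about 300 to 850 mm from the base axis. Payload 4.2 kg.
Tool frame: the origin (TCP) lies at the very end of the fingers, on their centre line; the grasp point (between the pads) lies 19 mm behind it (env.grip_depth is the distance from the TCP to the grasp point, in mm); z points along the fingers, y is the line along which they close (so a half turn about z gives the same grasp; the last joint's range is limited). The gripper opens to 91 mm and grips with 3 to 60 N. Pads are 32 mm wide; open, the fingers measure 118 mm over their backs; the gripper's body (76 mm by 178 mm) begins 60 mm behind the grasp point.
Start: joints at [-72.594, 18.312, 89.639, -0, 72.044, -1.146], TCP at [182.952, -545.135, 213.976] pointing down, gripper open.
Joint ranges: [-177.97, 177.97], [-48.28, 115.42], [12.27, 149.76], [-77.06, 257.06], [2.81, 150.46], [-146.56, 146.56]. Speed limits (degrees/s): [147.25, 147.25, 180, 180, 180, 180].

### API

Orientations are given as [roll, pitch, yaw] about the fixed x, y, z axes, in that order (R = Rz(yaw) Ry(pitch) Rx(roll)).
In Python, from workcell import env, cams gives the robot as it stands.
- The arm moves only by the tool apply_moves, never from a script. Its argument "deltas" is a list of rows, each a list of 5 numbers: the shift along the tool's x, y, z in m, then the turn about the tool's z in rad, then the opening, from -1 (shut) to 1 (fully open), so that 0 is half open. In form: [[tx, ty, tz, roll, gripper], ...]. A call has 1 to 5 rows; each row is the pose to reach, as a shift and turn from the pose commanded when the call began, along the tool's axes at that moment; what a row does not reach only later rows make up. A row lasts 1/10 s, in which the tool goes at most 50 mm and 8.59 degrees, less where a joint would pass 70% of its speed; a pose out of reach is approached as far as the arm can. A call with a gripper value outside its range is refused whole. The fingers move at their own pace and stop on an object; "grip_force" is the grip in N (left out, the last holds). Time passes only in rows, so rows that repeat a pose let the fingers close. It gives the time, the measured TCP pose, the force, the opening and the grip force at its end, in the units of the state.
- env.state(): the state, without advancing time (a new reading comes with each control period).
- cams.grab_frame(name): name is "scene" or "top" or "wrist"; returns the picture (400x640x3 uint8, blue, green, red); there is no depth.
- cams.get_calibration(name): a dict with "mtx" (3x3 intrinsics, pixels), "eye" and "attitude" of the camera in the world; the wrist camera has in their place "tool_from_camera" (4x4, takes a point from camera to tool coordinates, whose origin is the TCP and whose axes are the flange's). Camera axes: x right, y down, z forward; pixel columns grow to the right and rows downward; lengths in mm; the calibration is good to about 2 mm. A picture is of the moment at which its call begins: read the wrist's pose just before it. get_calibration takes no time and is no camera call.
- env.job_done(): hands the job in; it is judged then, once.
The state is a dict: "time_s": time; "qpos": joint angles; "qvel": joint speeds; "effort": joint torques, N m; "ee_pos": TCP position; "ee_rot": TCP orientation; "force": force on the tool from outside, world axes, zero at the start; "torque": the same for the moment, N m; "gripper_width": finger opening in mm; "gripper_force": force on a finger pad.
Only numpy, scipy, OpenCV 4.12 (cv2) and the standard library are available. Lean on these libraries where they do the work, as an engineer would, in place of code of your own. Each camera call takes 0.05 s, during which the arm holds its last target. There are 200 camera calls.

## Working session

There is one attempt and no reset: what is moved stays moved. The work goes in short steps, Python scripts to look and compute and a tool call to move; the robot and the scene stay as the last step left them, time stands still between calls to the robot, and variables do not carry over. Pictures are saved under pics/ and viewed, at most 14 in all, crops included, and the job is handed in when it is done.

Besides the shell and the picture viewer there is one more tool, called after ">>>" as name(argument=value, ...), one argument or row to a line, values as JSON. apply_moves: Moves the arm, as the interface text tells. Its arguments: {"type":"object","properties":{"deltas":{"type":"array"},"grip_force":{"type":"number"}},"required":["deltas"]}

```bash
mkdir -p pics
python3 - <<'E'
from workcell import env,cams
import cv2
for n in("top","scene"):
    cv2.imwrite(f"pics/{n}0.png",cams.grab_frame(n)); c=cams.get_calibration(n);print(n,c)
print(cams.get_calibration("wrist"));print(env.state())
E
```

```text
top {'mtx': array([[476.13919793,   0.        , 325.05825366],
       [  0.        , 476.13919793, 201.6826955 ],
       [  0.        ,   0.        ,   1.        ]]), 'eye': array([ 359.19930511,   26.13797541, 1462.26129924]), 'attitude': array([-1.77298726e+02,  1.46473477e-01, -9.09337359e+01])}
scene {'mtx': array([[381.86883436,   0.        , 321.77660257],
       [  0.        , 381.86883436, 197.74858692],
       [  0.        ,   0.        ,   1.        ]]), 'eye': array([1183.12309107,  389.94980734,  630.05176585]), 'attitude': array([-124.45319083,   -1.21637843,  118.36858284])}
{'mtx': array([[319.38465291,   0.        , 320.31761188],
       [  0.        , 319.38465291, 198.31925667],
       [  0.        ,   0.        ,   1.        ]]), 'tool_from_camera': array([[-3.28057375e-05, -9.62811520e-01, -2.70173974e-01,
         7.66686183e+01],
       [ 9.99999991e-01,  4.23366693e-06, -1.36511893e-04,
        -2.71538767e-01],
       [ 1.32579049e-04, -2.70173976e-01,  9.62811511e-01,
        -1.71549836e+02],
       [ 0.00000000e+00,  0.00000000e+00,  0.00000000e+00,
         1.00000000e+00]])}
{'time_s': 0.1, 'qpos': array([-7.25937472e+01,  1.83477454e+01,  8.96967575e+01,  1.25714352e-03,
        7.20414464e+01, -1.14618908e+00]), 'qvel': array([-0.04929367, -0.05424164, -0.18849761, -0.00769621, -0.01975102,
       -0.02118063]), 'effort': array([ 6.70421668e-04, -4.13333058e+01, -2.32510740e+01,  7.30500603e-02,
        4.21762979e-02, -5.42084069e-05]), 'ee_pos': array([ 182.82982372, -544.7213106 ,  213.22467639]), 'ee_rot': array([-1.79914092e+02, -2.91435510e-03,  1.85520512e+01]), 'force': array([0.06843542, 0.22608946, 0.4028497 ]), 'torque': array([ 0.03903551, -0.01615178, -0.02958605]), 'gripper_force': 0.0, 'gripper_width': 90.8991313803551}
```

View pics/top0.png

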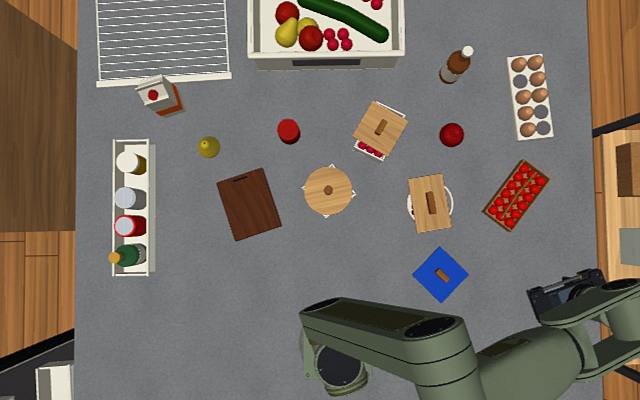

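View pics/scene0.png

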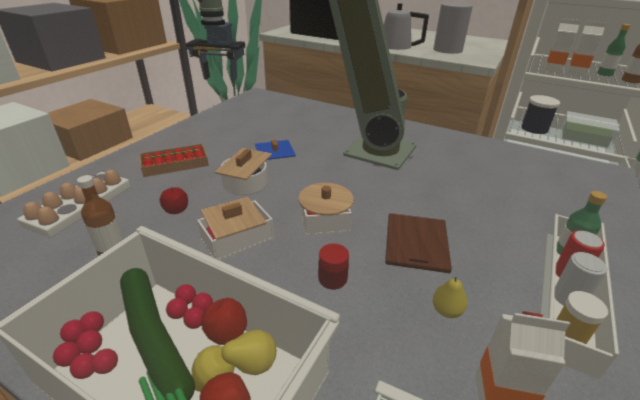

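The top view shows the round lid (328,190) on the square box, the bamboo square lid (380,128) on the oblong box with radishes, and the oblong lid (430,203) on the round box. The board is at (249,203). The blue lid (440,274) is the decoy, since the one wanted is bamboo. I'll confirm this in an enlarged crop.

```bash
cat > h.py <<'E'
import numpy as np,cv2
from scipy.spatial.transform import Rotation as R
from workcell import env,cams
def topray(uv,z,name="top"):
    c=cams.get_calibration(name);d=np.linalg.solve(c["mtx"],[*uv,1]);d=R.from_euler("xyz",c["attitude"],degrees=True).as_matrix()@d
    e=c["eye"];return e+d*(z-e[2])/d[2]
def wray(uv,z,s):
    c=cams.get_calibration("wrist");T=c["tool_from_camera"];Rt=R.from_euler("xyz",s["ee_rot"],degrees=True).as_matrix()
    d=Rt@T[:3,:3]@np.linalg.solve(c["mtx"],[*uv,1]);e=s["ee_pos"]+Rt@T[:3,3];return e+d*(z-e[2])/d[2]
def wproj(p,s):
    c=cams.get_calibration("wrist");T=c["tool_from_camera"];Rt=R.from_euler("xyz",s["ee_rot"],degrees=True).as_matrix()
    q=Rt.T@(np.array(p)-s["ee_pos"]);q=T[:3,:3].T@(q-T[:3,3]);q=c["mtx"]@q;return q[:2]/q[2]
E
python3 - <<'E'
from h import *
im=cv2.imread("pics/top0.png")[90:290,210:476]
cv2.imwrite("pics/crop.png",cv2.resize(im,None,fx=3,fy=3,interpolation=cv2.INTER_CUBIC))
E
```

```text
(no output)
```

View pics/crop.png

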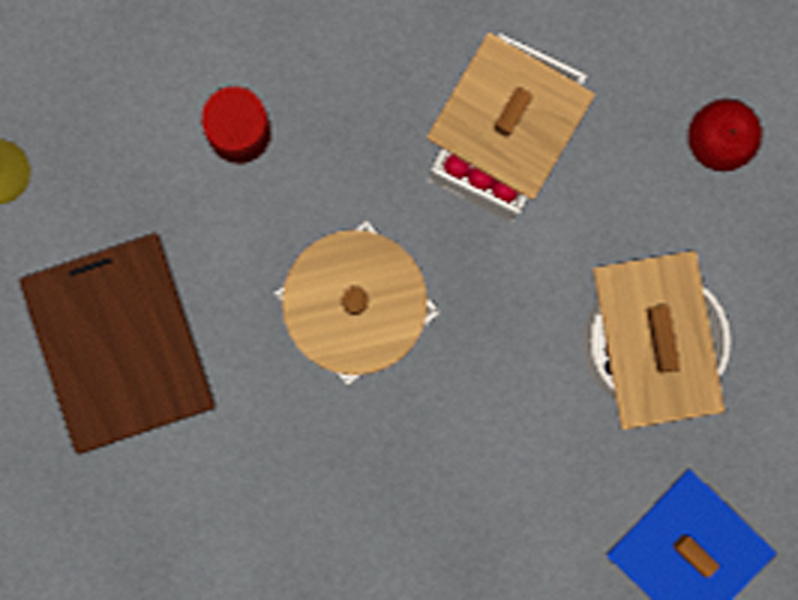

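The crop confirms it: round knob at (355,300), bamboo square lid handle at (513,110), oblong lid handle at (663,337), and the blue lid is left alone.

Run:
```python
from h import *
P=lambda x,y,z:topray((210+(x+.5)/3-.5,90+(y+.5)/3-.5),z)[:2].round(1)
print("knob",P(355,299,104),"plate",P(355.5,302,76))
for n,pts,z in [("sqbox",[(367,222),(275,293),(348,384),(438,312)],62),("oblbox",[(587,75),(520,214),(432,172),(500,33)],62),
 ("board",[(21,279),(156,234),(214,408),(79,453)],15),("sqlid",[(488,34),(595,95),(534,199),(428,137)],76),
 ("obllid",[(594,268),(696,252),(724,411),(625,429)],76)]:
    q=[P(*p,z) for p in pts]; d=[b-a for a,b in zip(q,q[1:]+q[:1])]
    print(n,np.mean(q,0).round(1),[round(float(np.hypot(*v))) for v in d],[round(float(np.degrees(np.arctan2(v[1],v[0]))),1) for v in d])
print("roundbox",P(660,340,62)); print("jar",P(235,118,80),"pear",P(0,171,60),"apple",P(725,133,50))
print("sq handle ends",P(524,92,104),P(504,130,104)," obl",P(658,308,104),P(667,366,104))
```

```text
knob [458.5  19.6] plate [457.7  19. ]
sqbox [458.   17.5] [114, 115, 113, 113] [126.8, -142.2, -52.3, 37.2]
oblbox [ 633.  -136.4] [154, 96, 154, 96] [153.2, 63.3, -27.0, -117.0]
board [424.  260.8] [145, 187, 144, 187] [-72.4, -162.3, 107.5, 18.0]
sqlid [ 637.4 -136.4] [121, 119, 120, 118] [-121.0, 148.6, 58.5, -31.1]
obllid [ 416.  -275.7] [101, 157, 98, 159] [-82.0, -171.6, 99.4, 9.5]
roundbox [ 416.4 -279. ]
jar [639.3 133.6] pear [594.4 368.2] apple [ 622.1 -351.8]
sq handle ends [ 654.9 -145.8] [ 618.5 -125.9]  obl [ 445.2 -268.8] [ 389.8 -275.9]
```

>>> apply_moves(
  deltas=[
    [0.15,-0.152,0,0,1],
    [0.15,-0.152,0,0,1],
    [0.15,-0.152,0,0,1],
    [0.15,-0.152,0,0,1],
    [0.15,-0.152,0,0,1],
  ],
  grip_force=20,
)

```text
time_s: 0.6
ee_pos: [277.4, -349.2, 213.7]
ee_rot: [-179.9, -0.0, 18.7]
force: [-0.4, -0.4, 0.4]
gripper_width: 91.5
gripper_force: 0.0
```

>>> apply_moves(
  deltas=[
    [0.15,-0.152,0,0,1],
    [0.15,-0.152,0,0,1],
    [0.15,-0.152,0,0,1],
    [0.15,-0.152,0,0,1],
    [0.15,-0.152,0,0,1],
  ],
)

```text
time_s: 1.1
ee_pos: [371.8, -158.3, 213.9]
ee_rot: [-180.0, -0.0, 18.8]
force: [0.1, -1.0, 0.4]
gripper_width: 91.2
gripper_force: 0.0
```

>>> apply_moves(
  deltas=[
    [0.14,-0.143,0,0,1],
    [0.14,-0.143,0,0,1],
    [0.14,-0.143,0,0,1],
    [0.14,-0.143,0,0,1],
    [0.14,-0.143,0,0,1],
  ],
)

```text
time_s: 1.6
ee_pos: [460.3, 22.9, 213.6]
ee_rot: [-179.9, -0.1, 18.9]
force: [0.2, -0.4, 0.1]
gripper_width: 90.9
gripper_force: 0.0
```

Run:
```python
from h import *
s=env.state();print(s["ee_pos"],s["ee_rot"]);cv2.imwrite("pics/w1.png",cams.grab_frame("wrist"))
print(wproj([458.5,19.6,104],s),wproj([458,17.5,62],s))
```

```text
[460.31134749  22.92800191 213.62925565] [-1.79938564e+02 -1.04233997e-01  1.89255646e+01]
[323.58164533 199.12157687] [324.98018083 189.27750455]
```

View pics/w1.png

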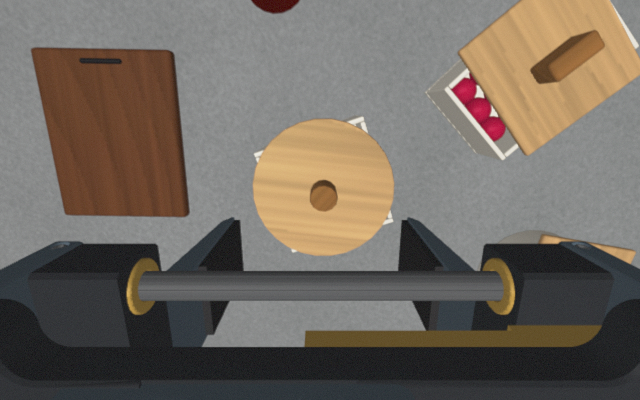

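The wrist view shows the round lid's knob top at (323,200), where I predicted it. The board is at the upper left (110,130). Going down to grip.

>>> apply_moves(
  deltas=[
    [-0.003,0.0025,0.045,0,0.4],
    [-0.003,0.0025,0.09,0,0.2],
    [-0.003,0.0025,0.12,0,0.1],
    [-0.003,0.0025,0.133,0,0.1],
    [-0.003,0.0025,0.133,0,0.1],
  ],
)

```text
time_s: 2.15
ee_pos: [453.6, 13.7, 79.0]
ee_rot: [-179.9, 0.3, 18.5]
force: [-0.7, -0.0, -0.8]
gripper_width: 53.9
gripper_force: 0.0
```

>>> apply_moves(
  deltas=[
    [0,0,0,0,-1],
    [0,0,0,0,-1],
    [0,0,0,0,-1],
    [0,0,0,0,-1],
    [0,0,0,0,-1],
  ],
  grip_force=25,
)

```text
time_s: 2.65
ee_pos: [456.4, 15.3, 81.9]
ee_rot: [180.0, -0.1, 18.6]
force: [-1.3, -0.1, 6.4]
gripper_width: 25.3
gripper_force: 25.0
```

>>> apply_moves(
  deltas=[
    [0,0,-0.005,0,-1],
    [0,0,-0.015,0,-1],
    [0,0,-0.03,0,-1],
    [0,0,-0.05,0,-1],
    [0,0,-0.06,0,-1],
  ],
)

```text
time_s: 3.15
ee_pos: [456.6, 15.3, 142.7]
ee_rot: [179.9, -0.1, 18.6]
force: [-0.2, 0.7, -1.7]
gripper_width: 25.5
gripper_force: 25.0
```

>>> apply_moves(
  deltas=[
    [0.005,-0.028,0,0,-1],
    [0.013,-0.07,0,0,-1],
    [0.021,-0.115,0,0,-1],
    [0.029,-0.16,0,0,-1],
    [0.036,-0.2,0,0,-1],
  ],
)

```text
time_s: 3.65
ee_pos: [425.7, 218.2, 141.1]
ee_rot: [180.0, -0.0, 18.6]
force: [1.3, -0.2, -1.2]
gripper_width: 25.9
gripper_force: 25.0
```

>>> apply_moves(
  deltas=[
    [0.006,-0.03,0,0,-1],
    [0.008,-0.043,0,0,-1],
    [0.008,-0.043,0.02,0,-1],
    [0.008,-0.043,0.05,0,-1],
    [0.008,-0.043,0.07,0,-1],
  ],
)

```text
time_s: 4.15
ee_pos: [419.4, 258.7, 69.5]
ee_rot: [179.9, 0.1, 18.6]
force: [-0.3, 0.1, -2.1]
gripper_width: 25.4
gripper_force: 25.0
```

>>> apply_moves(
  deltas=[
    [0,0,0.013,0,-1],
    [0,0,0.021,0,-1],
    [0,0,0.026,0,-1],
    [0,0,0.029,0,-1],
    [0,0,0.029,0,-1],
  ],
)

```text
time_s: 4.65
ee_pos: [420.4, 259.6, 42.1]
ee_rot: [180.0, -0.0, 18.5]
force: [-0.1, -0.7, -0.6]
gripper_width: 25.3
gripper_force: 25.0
```

>>> apply_moves(
  deltas=[
    [0,0,0.002,0,-1],
    [0,0,0.004,0,-1],
    [0,0,0.006,0,-1],
    [0,0,0.006,0,-1],
  ],
)

```text
time_s: 5.05
ee_pos: [420.1, 259.6, 35.8]
ee_rot: [180.0, 0.0, 18.6]
force: [-0.2, -0.8, -2.5]
gripper_width: 25.2
gripper_force: 25.0
```

```bash
python3 -c "
from h import *
s=env.state();print(s['ee_pos'],s['force'])"
```

```text
[420.05932094 259.59298889  35.75298269] [-0.21200586 -0.77712432 -2.51512026]
```

>>> apply_moves(
  deltas=[
    [0,0,0.001,0,-1],
    [0,0,0.002,0,-1],
    [0,0,0.002,0,-1],
  ],
)

```text
time_s: 5.35
ee_pos: [420.3, 259.7, 34.9]
ee_rot: [-180.0, -0.0, 18.6]
force: [-2.2, -1.4, 7.0]
gripper_width: 25.4
gripper_force: 25.0
```

>>> apply_moves(
  deltas=[
    [0,0,0,0,0.2],
    [0,0,0,0,0.2],
    [0,0,-0.01,0,0.4],
    [0,0,-0.05,0,0.6],
    [0,0,-0.1,0,1],
  ],
)

```text
time_s: 5.85
ee_pos: [418.9, 258.9, 133.9]
ee_rot: [179.9, 0.3, 18.6]
force: [1.0, 0.5, -0.1]
gripper_width: 62.5
gripper_force: 0.0
```

>>> apply_moves(
  deltas=[
    [0,0,-0.05,0,1],
    [0,0,-0.06,0,1],
    [0.02,0.03,-0.07,0.14,1],
    [0.02,0.06,-0.08,0.28,1],
    [0.02,0.1,-0.08,0.42,1],
  ],
)

```text
time_s: 6.35
ee_pos: [472.0, 171.3, 215.2]
ee_rot: [-179.9, -0.1, -5.7]
force: [0.8, 0.2, -0.3]
gripper_width: 91.1
gripper_force: 0.0
```

```bash
cat >> h.py <<'E'
def plan(x,y,z,yaw,s=None):
    s=s or env.state();p=s["ee_pos"];w=np.radians(s["ee_rot"][2]);dx,dy=x-p[0],y-p[1]
    print("at",p.round(1),s["ee_rot"].round(1),"delta m/rad",np.round([(dx*np.cos(w)+dy*np.sin(w))/1e3,(dx*np.sin(w)-dy*np.cos(w))/1e3,(p[2]-z)/1e3,np.radians(s["ee_rot"][2]-yaw)],4))
E
python3 -c "
from h import *
plan(636.5,-136,215,-30.2)"
```

```text
at [472.  171.3 215.2] [-1.799e+02 -1.000e-01 -5.700e+00] delta m/rad [1.943e-01 2.893e-01 2.000e-04 4.271e-01]
```

>>> apply_moves(
  deltas=[
    [0.11,0.17,0,0.14,1],
    [0.11,0.17,0,0.28,1],
    [0.11,0.17,0,0.42,1],
    [0.11,0.17,0,0.427,1],
    [0.11,0.17,0,0.427,1],
  ],
)

```text
time_s: 6.85
ee_pos: [566.1, -13.5, 213.3]
ee_rot: [179.9, -0.1, -30.3]
force: [-0.6, 0.4, -0.3]
gripper_width: 91.1
gripper_force: 0.0
```

```bash
python3 -c "
from h import *
plan(636.5,-136,215,-30.2)"
```

```text
at [566.1 -13.5 213.3] [ 1.799e+02 -1.000e-01 -3.030e+01] delta m/rad [ 0.1226  0.0703 -0.0017 -0.0018]
```

>>> apply_moves(
  deltas=[
    [0.123,0.07,-0.001,0,1],
    [0.123,0.07,-0.001,0,1],
    [0.123,0.07,-0.001,0,1],
    [0.123,0.07,-0.001,0,1],
    [0.123,0.07,-0.001,0,1],
  ],
)

```text
time_s: 7.35
ee_pos: [635.3, -130.4, 214.0]
ee_rot: [180.0, 0.1, -30.0]
force: [-0.7, 1.3, -0.4]
gripper_width: 91.4
gripper_force: 0.0
```

Run:
```python
from h import *
s=env.state();cv2.imwrite("pics/w2.png",cams.grab_frame("wrist"))
plan(636.5,-136,80,-30.2,s)
c=np.array
u=c([np.cos(np.radians(-30.2)),np.sin(np.radians(-30.2))])
for k in(-22,22):print(wproj([*(c([636.5,-136])+k*u),104],s))
print(wproj([458,17.5,62],s))
```

```text
at [ 635.3 -130.4  214. ] [ 1.8e+02  1.0e-01 -3.0e+01] delta m/rad [0.0039 0.0042 0.134  0.0029]
[325.28067361 214.05556429]
[325.63178343 167.21818515]
[288.8428564  364.08581808]
```

View pics/w2.png

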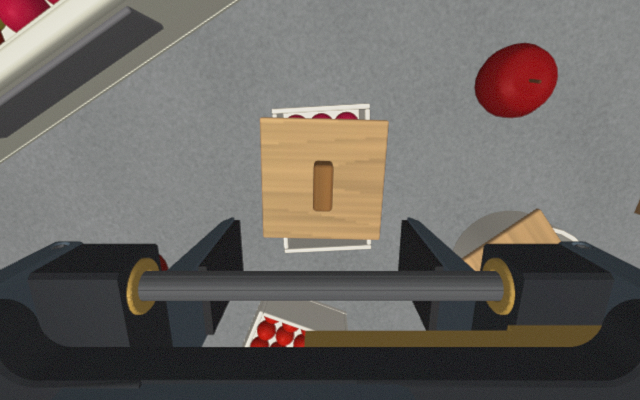

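The handle top runs (323,165) to (323,212), within about 1 mm of the prediction. The oblong box's rim corners are near (273,109), (369,105), (371,247) and (286,251).

>>> apply_moves(
  deltas=[
    [0,0,0.03,0,1],
    [0,0,0.03,0,0.5],
    [0,0,0.03,0,0.2],
  ],
)

```text
time_s: 7.7
ee_pos: [635.0, -129.2, 185.1]
ee_rot: [180.0, 0.1, -29.9]
force: [0.6, 0.3, 0.4]
gripper_width: 78.4
gripper_force: 0.0
```

Run:
```python
from h import *
s=dict(env.state());plan(636.5,-135.5,79,-30)
s["ee_pos"]=np.array([635.3,-130.4,214.]);s["ee_rot"]=np.array([180,.1,-30.])
q=[wray(p,62,s)[:2] for p in[(272,109),(369.5,105),(371,247),(286,251)]];print(np.round(q,1))
print(wray((323,189),104,s))
```

```text
at [ 635.  -129.2  185.1] [ 1.80e+02  1.00e-01 -2.99e+01] delta m/rad [0.0045 0.0047 0.1061 0.002 ]
[[ 724.7 -127. ]
 [ 680.5 -211.1]
 [ 546.7 -143. ]
 [ 589.4  -59.6]]
[ 639.43277484 -135.06313436  104.        ]
```

>>> apply_moves(
  deltas=[
    [0.005,0.005,0.03,0,0.1],
    [0.005,0.005,0.06,0,0],
    [0.005,0.005,0.09,0,0],
    [0.005,0.005,0.104,0,0],
    [0.005,0.005,0.104,0,0],
  ],
)

```text
time_s: 8.2
ee_pos: [636.8, -136.8, 80.0]
ee_rot: [180.0, 0.2, -29.9]
force: [-0.9, 0.1, -0.5]
gripper_width: 45.3
gripper_force: 0.0
```

>>> apply_moves(
  deltas=[
    [0,0,0,0,-1],
    [0,0,0,0,-1],
    [0,0,0,0,-1],
    [0,0,0,0,-1],
    [0,0,0,0,-1],
  ],
  grip_force=25,
)

```text
time_s: 8.7
ee_pos: [638.5, -137.4, 82.4]
ee_rot: [-179.9, -0.1, -30.0]
force: [0.5, 1.2, 4.8]
gripper_width: 18.0
gripper_force: 25.0
```

>>> apply_moves(
  deltas=[
    [0,0,-0.005,0,-1],
    [0,0,-0.015,0,-1],
    [0,0,-0.03,0,-1],
    [0,0,-0.05,0,-1],
    [0,0,-0.07,0,-1],
  ],
)

```text
time_s: 9.2
ee_pos: [637.0, -137.6, 151.5]
ee_rot: [180.0, 0.1, -30.0]
force: [-0.4, 0.1, -1.8]
gripper_width: 18.3
gripper_force: 25.0
```

```bash
python3 -c "
from h import *
plan(458,17.5,150,37.3)"
```

```text
at [ 637.  -137.6  151.5] [ 1.8e+02  1.0e-01 -3.0e+01] delta m/rad [-0.2326 -0.0449  0.0015 -1.1742]
```

Run:
```python
from h import *
im=cams.grab_frame("top")[90:290,210:476];cv2.imwrite("pics/t2.png",cv2.resize(im,None,fx=3,fy=3,interpolation=cv2.INTER_CUBIC))
```

```text
(no output)
```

View pics/t2.png

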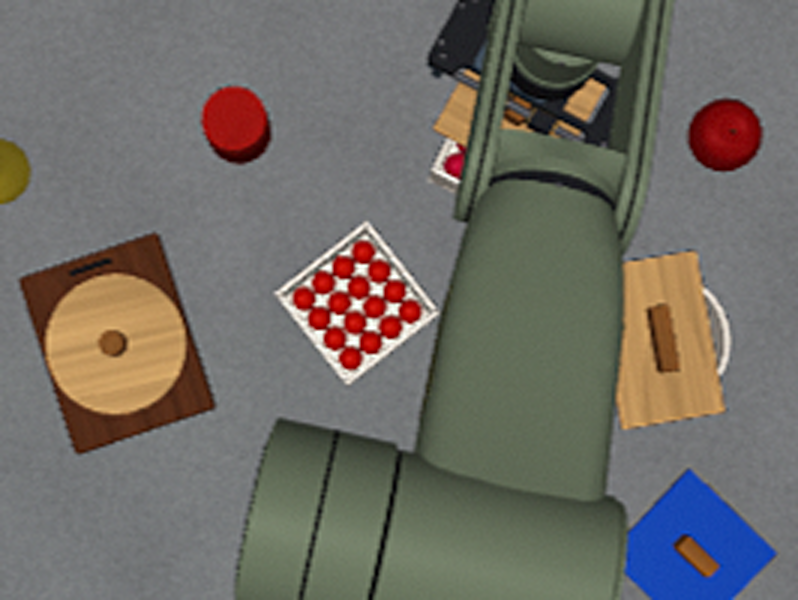

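The square box is open, with its rim corners unchanged at (367,222), (275,293), (348,384) and (438,312). The round lid rests on the board at (113,343).

>>> apply_moves(
  deltas=[
    [-0.03,-0.006,0,-0.14,-1],
    [-0.07,-0.014,0,-0.28,-1],
    [-0.1,-0.02,0,-0.42,-1],
    [-0.13,-0.026,0,-0.56,-1],
    [-0.16,-0.03,0,-0.7,-1],
  ],
)

```text
time_s: 9.75
ee_pos: [512.6, -30.8, 150.6]
ee_rot: [-180.0, 0.0, 10.5]
force: [1.1, 0.2, -2.0]
gripper_width: 17.6
gripper_force: 25.0
```

```bash
python3 -c "
from h import *
plan(459,18.5,150,37.2)"
```

```text
at [512.6 -30.8 150.6] [-180.     0.    10.5] delta m/rad [-0.0438 -0.0582  0.0006 -0.4667]
```

>>> apply_moves(
  deltas=[
    [-0.015,-0.02,0,-0.14,-1],
    [-0.03,-0.04,0,-0.28,-1],
    [-0.044,-0.058,0,-0.42,-1],
    [-0.044,-0.058,0,-0.467,-1],
    [-0.044,-0.058,0,-0.467,-1],
  ],
)

```text
time_s: 10.25
ee_pos: [459.8, 18.1, 151.0]
ee_rot: [180.0, 0.0, 36.9]
force: [0.2, -0.1, -0.9]
gripper_width: 17.9
gripper_force: 25.0
```

>>> apply_moves(
  deltas=[
    [0,0,0,0,-1],
    [0,0,0,0,-1],
  ],
)

```text
time_s: 10.45
ee_pos: [460.7, 17.5, 150.9]
ee_rot: [180.0, 0.0, 36.8]
force: [0.3, -0.1, -1.9]
gripper_width: 18.1
gripper_force: 25.0
```

Run:
```python
from h import *
s=env.state();cv2.imwrite("pics/w3.png",cams.grab_frame("wrist"))
plan(459,18.5,150,37.2,s)
```

```text
at [460.7  17.5 150.9] [180.    0.   36.8] delta m/rad [-0.0008 -0.0018  0.0009 -0.0067]
```

View pics/w3.png

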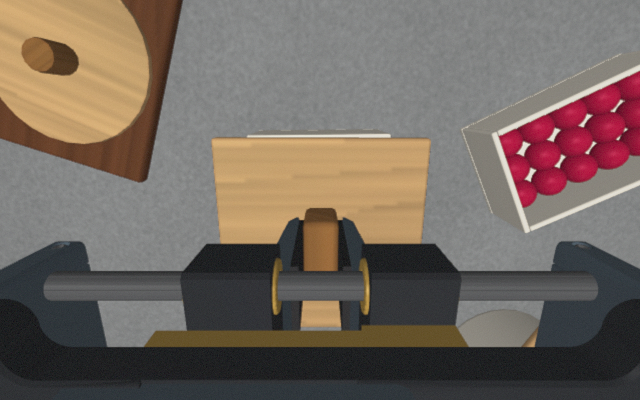

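The lid's far edge spans (212,139) to (430,139), and the box's far rim edge spans (248,135) to (391,135).

Run:
```python
from h import *
s=env.state();w=np.radians(s["ee_rot"][2]);u=np.array([np.cos(w),np.sin(w)])
for uv,z,h in[((212,139),144.5,61),((430,139),144.5,61),((247.5,135.5),62,58),((391,135),62,58)]:
    p=wray(uv,z,s)[:2];d=p-s["ee_pos"][:2];print(d@u-h, d@[u[1],-u[0]])
```

```text
-0.29154547280101184 -59.74325919436819
-0.29805242976284063 60.1132993337804
-1.969142043863961 -58.60619382126585
-1.5803329426505215 56.52206851303459
```

>>> apply_moves(
  deltas=[
    [-0.0015,-0.001,0.02,0,-1],
    [-0.0015,-0.001,0.045,0,-1],
    [-0.0015,-0.001,0.058,0,-1],
    [-0.0015,-0.001,0.065,0,-1],
    [-0.0015,-0.001,0.065,0,-1],
  ],
)

```text
time_s: 11.0
ee_pos: [458.3, 17.5, 85.2]
ee_rot: [-179.9, 0.1, 36.9]
force: [-0.1, -0.1, -1.4]
gripper_width: 17.9
gripper_force: 25.0
```

>>> apply_moves(
  deltas=[
    [0,0,0.003,0,-1],
    [0,0,0.005,0,-1],
    [0,0,0.007,0,-1],
    [0,0,0.008,0,-1],
    [0,0,0.008,0,-1],
  ],
)

```text
time_s: 11.5
ee_pos: [458.6, 17.7, 78.0]
ee_rot: [180.0, -0.0, 36.9]
force: [-0.1, 0.1, -2.8]
gripper_width: 18.2
gripper_force: 25.0
```

It is already inside the mouth without contact, so I'll lower it until it seats.

>>> apply_moves(
  deltas=[
    [0,0,0.001,0,-1],
    [0,0,0.002,0,-1],
    [0,0,0.003,0,-1],
    [0,0,0.003,0,-1],
  ],
)

```text
time_s: 11.9
ee_pos: [458.8, 17.7, 75.3]
ee_rot: [180.0, -0.0, 36.9]
force: [-1.3, -0.0, 2.3]
gripper_width: 18.0
gripper_force: 25.0
```

>>> apply_moves(
  deltas=[
    [0,0,0,0,0.2],
    [0,0,0,0,0.2],
    [0,0,-0.01,0,0.2],
    [0,0,-0.05,0,0.6],
    [0,0,-0.1,0,1],
  ],
)

```text
time_s: 12.4
ee_pos: [457.2, 17.7, 175.1]
ee_rot: [-179.8, 0.2, 36.9]
force: [0.9, 0.5, -0.1]
gripper_width: 55.2
gripper_force: 0.0
```

>>> apply_moves(
  deltas=[
    [0,0,-0.04,0,1],
    [-0.02,0.03,-0.04,0.12,1],
    [-0.05,0.06,-0.04,0.25,1],
    [-0.08,0.1,-0.04,0.37,1],
    [-0.1,0.13,-0.04,0.49,1],
  ],
)

```text
time_s: 12.9
ee_pos: [456.4, -148.5, 216.0]
ee_rot: [179.9, -0.1, 8.5]
force: [-0.7, 1.2, 0.4]
gripper_width: 91.0
gripper_force: 0.0
```

```bash
python3 -c "
from h import *
plan(416.5,-274,215,8.8)"
```

```text
at [ 456.4 -148.5  216. ] [ 1.799e+02 -1.000e-01  8.500e+00] delta m/rad [-0.058   0.1182  0.001  -0.0053]
```

>>> apply_moves(
  deltas=[
    [-0.02,0.04,0,0,1],
    [-0.04,0.08,0,0,1],
    [-0.058,0.118,0,0,1],
    [-0.058,0.118,0,0,1],
    [-0.058,0.118,0,0,1],
  ],
)

```text
time_s: 13.4
ee_pos: [417.2, -272.2, 215.3]
ee_rot: [-180.0, -0.0, 8.7]
force: [0.1, 1.2, -0.7]
gripper_width: 91.4
gripper_force: 0.0
```

Run:
```python
from h import *
s=env.state();cv2.imwrite("pics/w4.png",cams.grab_frame("wrist"))
plan(416.5,-274,80,8.8,s)
s2=s;print(wproj([416.5,-274,104],s))
import json;json.dump([list(s["ee_pos"]),list(s["ee_rot"])],open("s4.json","w"))
```

```text
at [ 417.2 -272.2  215.3] [-180.    -0.     8.7] delta m/rad [-0.001   0.0017  0.1353 -0.0021]
[322.61332266 196.47368879]
```

View pics/w4.png

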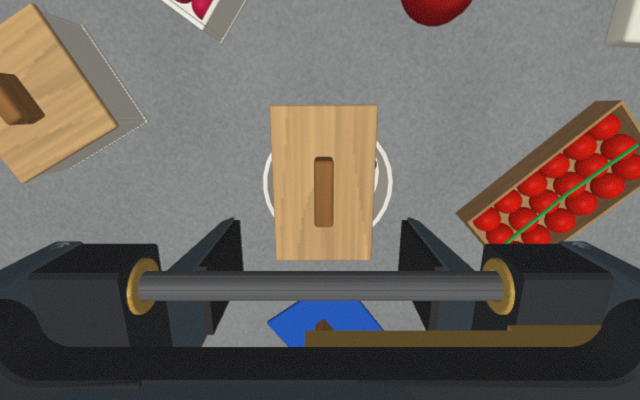

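The handle's top face is at about (324,194), and the plate spans rows 105 to 260. The round box rim shows at cols 264 and 392, near row 183.

Run:
```python
from h import *
import json
a,b=json.load(open("s4.json"));s=dict(ee_pos=np.array(a),ee_rot=np.array(b))
q=[wray(p,76,s)[:2] for p in[(269.5,105),(378,105),(371.5,260),(277,260)]]
print(np.round(q,1),np.mean(q,0).round(1),wray((324,194),104,s).round(1))
print("round",[wray(p,62,s).round(1) for p in[(264,181),(392,179)]])
plan(418,-274,79.5,8.7)
```

```text
[[ 489.  -212.7]
 [ 504.3 -313. ]
 [ 347.3 -337.8]
 [ 332.  -237.9]] [ 418.2 -275.3] [ 419.  -274.9  104. ]
round [array([ 412.5, -213.2,   62. ]), array([ 434.7, -344.4,   62. ])]
at [ 417.5 -271.3  215.3] [-180.    -0.     8.8] delta m/rad [1.000e-04 2.700e-03 1.358e-01 1.400e-03]
```

>>> apply_moves(
  deltas=[
    [0,0,0.03,0,1],
    [0,0,0.03,0,0.6],
    [0,0,0.03,0,0.2],
  ],
)

```text
time_s: 13.75
ee_pos: [417.7, -270.5, 185.2]
ee_rot: [-180.0, 0.0, 8.9]
force: [-0.1, 0.5, -0.3]
gripper_width: 78.4
gripper_force: 0.0
```

Run:
```python
from h import *
plan(418,-274,79.5,8.7)
```

```text
at [ 417.7 -270.5  185.2] [-180.     0.     8.9] delta m/rad [-0.0002  0.0035  0.1057  0.0039]
```

>>> apply_moves(
  deltas=[
    [0,0.0045,0.03,0,0.1],
    [0,0.0045,0.06,0,0],
    [0,0.0045,0.09,0,0],
    [0,0.0045,0.104,0,0],
    [0,0.0045,0.104,0,0],
  ],
)

```text
time_s: 14.25
ee_pos: [417.9, -275.2, 80.2]
ee_rot: [-179.9, 0.1, 8.9]
force: [-0.5, -0.7, -0.4]
gripper_width: 45.8
gripper_force: 0.0
```

>>> apply_moves(
  deltas=[
    [0,0,0,0,-1],
    [0,0,0,0,-1],
    [0,0,0,0,-1],
    [0,0,0,0,-1],
    [0,0,0,0,-1],
  ],
)

```text
time_s: 14.75
ee_pos: [418.6, -276.4, 81.9]
ee_rot: [179.9, -0.1, 8.8]
force: [-0.8, 1.2, 5.6]
gripper_width: 18.0
gripper_force: 25.0
```

>>> apply_moves(
  deltas=[
    [0,0,-0.005,0,-1],
    [0,0,-0.015,0,-1],
    [0,0,-0.03,0,-1],
    [0,0,-0.05,0,-1],
    [0,0,-0.07,0,-1],
  ],
)

```text
time_s: 15.25
ee_pos: [417.9, -276.2, 152.0]
ee_rot: [-180.0, 0.0, 8.8]
force: [0.1, 0.1, -1.2]
gripper_width: 17.6
gripper_force: 25.0
```

```bash
python3 -c "
from h import *
plan(634.5,-135.5,150,-27)"
```

```text
at [ 417.9 -276.2  152. ] [-180.     0.     8.8] delta m/rad [ 0.2356 -0.1059  0.002   0.625 ]
```

>>> apply_moves(
  deltas=[
    [0.03,-0.013,0,0.1,-1],
    [0.07,-0.031,0,0.22,-1],
    [0.11,-0.05,0,0.35,-1],
    [0.15,-0.067,0,0.47,-1],
    [0.18,-0.081,0,0.55,-1],
  ],
)

```text
time_s: 15.75
ee_pos: [585.6, -167.2, 151.4]
ee_rot: [-180.0, -0.1, -22.9]
force: [-0.1, -0.2, -0.6]
gripper_width: 17.9
gripper_force: 25.0
```

```bash
python3 -c "
from h import *
plan(635,-136,150,-27)"
```

```text
at [ 585.6 -167.2  151.4] [-1.80e+02 -1.00e-01 -2.29e+01] delta m/rad [ 0.0334 -0.0479  0.0014  0.072 ]
```

>>> apply_moves(
  deltas=[
    [0.017,-0.024,0,0.04,-1],
    [0.033,-0.048,0,0.073,-1],
    [0.033,-0.048,0,0.073,-1],
    [0.033,-0.048,0,0.073,-1],
    [0.033,-0.048,0,0.073,-1],
  ],
)

```text
time_s: 16.25
ee_pos: [631.6, -137.6, 151.0]
ee_rot: [180.0, 0.1, -26.9]
force: [-0.3, -1.0, -1.4]
gripper_width: 17.8
gripper_force: 25.0
```

>>> apply_moves(
  deltas=[
    [0,0,0,0,-1],
    [0,0,0,0,-1],
  ],
)

```text
time_s: 16.45
ee_pos: [631.9, -137.7, 151.3]
ee_rot: [180.0, -0.0, -26.9]
force: [-0.7, -0.3, -1.1]
gripper_width: 18.0
gripper_force: 25.0
```

Run:
```python
from h import *
s=env.state();cv2.imwrite("pics/w5.png",cams.grab_frame("wrist"))
cv2.imwrite("pics/top5.png",cams.grab_frame("top"))
plan(635,-136,150,-27,s)
```

```text
at [ 631.9 -137.7  151.3] [180.   -0.  -26.9] delta m/rad [ 0.0019 -0.0029  0.0013  0.0011]
```

View pics/w5.png

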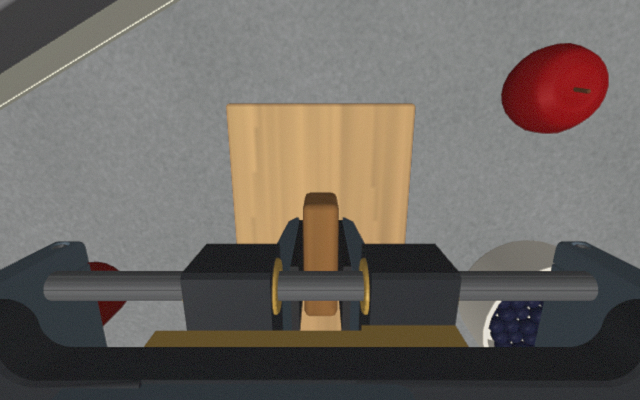

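The lid's far corners are at (227,104) and (414,104), and they hide the box. I'll use the box pose measured earlier and check it by raising the lid slightly toward the camera.

Run:
```python
from h import *
s=env.state();w=np.radians(s["ee_rot"][2]);u=np.array([np.cos(w),np.sin(w)])
for uv in[(227,104),(414.5,104)]:
    p=wray(uv,145.3,s)[:2];d=p-s["ee_pos"][:2];print(d@u-80, d@[u[1],-u[0]])
plan(634.6,-135.7,150,-27)
im=cv2.imread("pics/top5.png")[90:290,290:490];cv2.imwrite("pics/t5c.png",cv2.resize(im,None,fx=3,fy=3,interpolation=cv2.INTER_CUBIC))
```

```text
-1.2072773757222137 -50.141487299112896
-1.2113679397656938 49.79498323370841
at [ 632.2 -137.6  151.2] [180.   -0.  -26.9] delta m/rad [ 0.0013 -0.0028  0.0012  0.0013]
```

View pics/t5c.png

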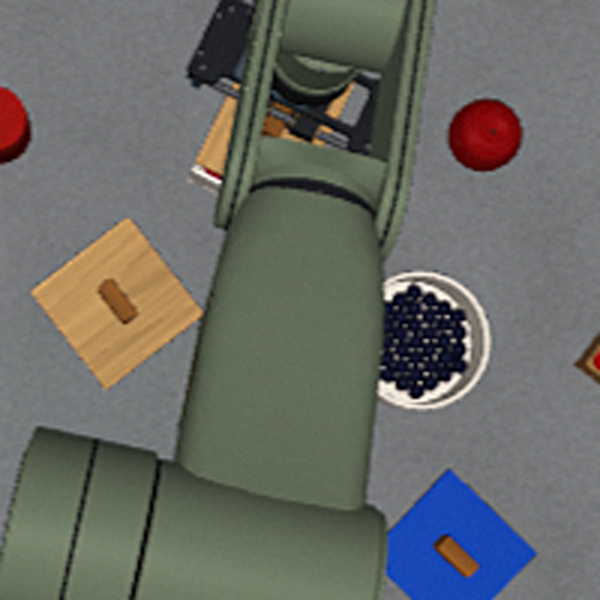

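The top view shows the square lid home on its box and the round box open and unmoved, its rim spanning rows 270 to 410 with the right edge at col 491.

>>> apply_moves(
  deltas=[
    [0.0025,-0.0028,0.02,0.001,-1],
    [0.0025,-0.0028,0.045,0.001,-1],
    [0.0025,-0.0028,0.058,0.001,-1],
    [0.0025,-0.0028,0.065,0.001,-1],
    [0.0025,-0.0028,0.065,0.001,-1],
  ],
)

```text
time_s: 17.05
ee_pos: [635.6, -135.7, 85.2]
ee_rot: [180.0, 0.1, -27.0]
force: [-0.5, 0.3, -1.6]
gripper_width: 18.1
gripper_force: 25.0
```

>>> apply_moves(
  deltas=[
    [0,0,0.003,0,-1],
    [0,0,0.005,0,-1],
    [0,0,0.007,0,-1],
    [0,0,0.008,0,-1],
    [0,0,0.008,0,-1],
  ],
)

```text
time_s: 17.55
ee_pos: [636.1, -135.7, 78.0]
ee_rot: [180.0, -0.0, -26.9]
force: [0.2, 0.4, -1.5]
gripper_width: 18.0
gripper_force: 25.0
```

>>> apply_moves(
  deltas=[
    [0,0,0.001,0,-1],
    [0,0,0.002,0,-1],
    [0,0,0.003,0,-1],
    [0,0,0.003,0,-1],
  ],
)

```text
time_s: 17.95
ee_pos: [636.1, -135.7, 75.0]
ee_rot: [180.0, -0.0, -26.9]
force: [-0.4, 0.9, -0.8]
gripper_width: 18.0
gripper_force: 25.0
```

>>> apply_moves(
  deltas=[
    [0,0,0.001,0,-1],
    [0,0,0.001,0,-1],
  ],
)

```text
time_s: 18.15
ee_pos: [636.2, -135.7, 75.0]
ee_rot: [-180.0, -0.0, -26.9]
force: [-1.7, 0.8, 4.8]
gripper_width: 18.0
gripper_force: 25.0
```

Seated. I'll release and go to the round lid on the board.

>>> apply_moves(
  deltas=[
    [0,0,0,0,0.2],
    [0,0,0,0,0.2],
    [0,0,-0.01,0,0.2],
    [0,0,-0.05,0,0.6],
    [0,0,-0.1,0,1],
  ],
)

```text
time_s: 18.65
ee_pos: [634.7, -135.4, 173.1]
ee_rot: [179.9, 0.3, -26.9]
force: [1.5, 0.2, -0.1]
gripper_width: 55.3
gripper_force: 0.0
```

>>> apply_moves(
  deltas=[
    [0,0,-0.04,0,1],
    [-0.03,-0.02,-0.04,-0.14,1],
    [-0.07,-0.05,-0.04,-0.28,1],
    [-0.11,-0.08,-0.04,-0.42,1],
    [-0.15,-0.11,-0.04,-0.56,1],
  ],
)

```text
time_s: 19.15
ee_pos: [551.3, 31.7, 214.7]
ee_rot: [-180.0, -0.1, 5.4]
force: [0.4, 0.4, -0.7]
gripper_width: 90.7
gripper_force: 0.0
```

```bash
python3 -c "
from h import *
P=lambda x,y,z:topray((210+(x+.5)/3-.5,90+(y+.5)/3-.5),z)[:2].round(1)
print(P(113,343,57),P(116,344,29))
plan(423,261,180,18.6)"
```

```text
[422.5 258.4] [422.7 260. ]
at [551.3  31.7 214.7] [-1.8e+02 -1.0e-01  5.4e+00] delta m/rad [-0.1061 -0.2404  0.0347 -0.23  ]
```

>>> apply_moves(
  deltas=[
    [-0.02,-0.045,0,-0.12,1],
    [-0.04,-0.09,0,-0.23,1],
    [-0.06,-0.135,0,-0.23,1],
    [-0.08,-0.18,0,-0.23,1],
    [-0.1,-0.225,0,-0.23,1],
  ],
)

```text
time_s: 19.65
ee_pos: [431.4, 247.0, 214.8]
ee_rot: [-180.0, -0.1, 18.3]
force: [0.7, 0.1, -0.5]
gripper_width: 91.2
gripper_force: 0.0
```

>>> apply_moves(
  deltas=[
    [-0.006,-0.015,0.02,0,1],
    [-0.006,-0.015,0.035,0,0.6],
    [-0.006,-0.015,0.035,0,0.2],
    [-0.006,-0.015,0.035,0,0.1],
  ],
)

```text
time_s: 20.05
ee_pos: [422.3, 257.9, 179.5]
ee_rot: [180.0, -0.0, 18.3]
force: [-0.0, 0.1, 0.3]
gripper_width: 69.7
gripper_force: 0.0
```

```bash
python3 -c "
from h import *
plan(423.2,260.2,35.5,18.6)"
```

```text
at [422.3 257.9 179.5] [180.   -0.   18.3] delta m/rad [ 0.0016 -0.0019  0.144  -0.005 ]
```

>>> apply_moves(
  deltas=[
    [0.0016,-0.002,0.045,0,0.1],
    [0.0016,-0.002,0.09,0,0],
    [0.0016,-0.002,0.125,0,0],
    [0.0016,-0.002,0.144,0,0],
    [0.0016,-0.002,0.144,0,0],
  ],
)

```text
time_s: 20.55
ee_pos: [422.3, 259.1, 33.4]
ee_rot: [179.9, 0.2, 18.2]
force: [-0.1, -0.1, 0.5]
gripper_width: 45.7
gripper_force: 0.0
```

>>> apply_moves(
  deltas=[
    [0,0,0,0,0],
    [0,0,0,0,-1],
    [0,0,0,0,-1],
    [0,0,0,0,-1],
    [0,0,0,0,-1],
  ],
)

```text
time_s: 21.05
ee_pos: [423.7, 260.6, 36.1]
ee_rot: [-180.0, -0.1, 18.3]
force: [0.2, -1.4, 6.9]
gripper_width: 25.3
gripper_force: 25.0
```

>>> apply_moves(
  deltas=[
    [0,0,0,0,-1],
    [0,0,-0.01,0,-1],
    [0,0,-0.04,0,-1],
    [0,0,-0.08,0,-1],
    [0,0,-0.12,0,-1],
  ],
)

```text
time_s: 21.55
ee_pos: [422.1, 259.8, 156.2]
ee_rot: [180.0, 0.1, 18.3]
force: [0.8, 0.2, -2.0]
gripper_width: 25.3
gripper_force: 25.0
```

```bash
python3 -c "
from h import *
plan(417.5,-279,154,18.6)"
```

```text
at [422.1 259.8 156.2] [1.80e+02 1.00e-01 1.83e+01] delta m/rad [-0.1738  0.5101  0.0022 -0.0048]
```

>>> apply_moves(
  deltas=[
    [-0.012,0.03,0,0,-1],
    [-0.028,0.07,0,0,-1],
    [-0.045,0.11,0,0,-1],
    [-0.06,0.15,0,0,-1],
    [-0.077,0.19,0,0,-1],
  ],
)

```text
time_s: 22.05
ee_pos: [408.9, 54.2, 155.3]
ee_rot: [180.0, -0.0, 18.4]
force: [1.4, -0.1, -1.5]
gripper_width: 25.4
gripper_force: 25.0
```

>>> apply_moves(
  deltas=[
    [-0.016,0.04,0,0,-1],
    [-0.033,0.08,0,0,-1],
    [-0.05,0.12,0,0,-1],
    [-0.066,0.16,0,0,-1],
    [-0.077,0.175,0,0,-1],
  ],
)

```text
time_s: 22.55
ee_pos: [391.3, -137.7, 155.4]
ee_rot: [179.9, -0.0, 18.2]
force: [-0.1, 0.6, -1.4]
gripper_width: 25.2
gripper_force: 25.0
```

>>> apply_moves(
  deltas=[
    [0,0,0,0,-1],
    [0,0,0,0,-1],
  ],
)

```text
time_s: 22.75
ee_pos: [391.1, -134.4, 155.0]
ee_rot: [-180.0, -0.0, 18.3]
force: [0.4, 0.6, -2.1]
gripper_width: 25.1
gripper_force: 25.0
```

Run:
```python
from h import *
s=env.state();cv2.imwrite("pics/w6.png",cams.grab_frame("wrist"));plan(417.5,-279,154,18.6,s);print(wproj([417.5,-279,62],s))
```

```text
at [ 391.1 -134.4  155. ] [-180.    -0.    18.3] delta m/rad [-0.0202  0.1456  0.001  -0.0061]
[486.34404518 223.14707686]
```

View pics/w6.png

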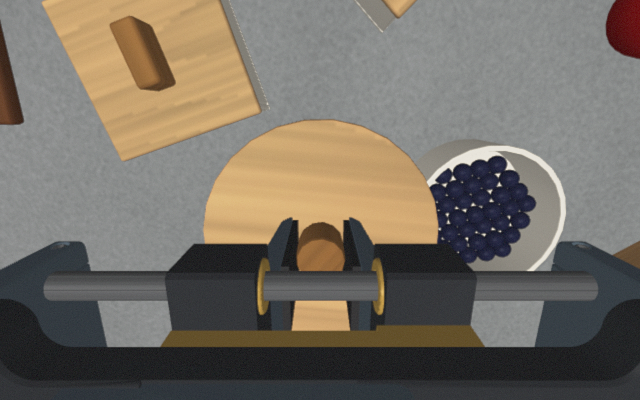

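The round box's outer rim reaches col 566 (row ~208) and row 146 (col ~497). The held lid spans cols 204 to 438 with its top at row 119.

Run:
```python
from h import *
s=env.state();a=np.radians(np.arange(0,360))
def ext(c,r,z):
    q=np.array([wproj([c[0]+r*np.cos(t),c[1]+r*np.sin(t),z],s) for t in a]);return q[:,0].min(),q[:,0].max(),q[:,1].min()
for c in[(417.5,-279),(419.5,-279),(417.5,-281)]:print(c,ext(c,68,62))
p=s["ee_pos"][:2];print(ext(p,71,155-6))
```

```text
(417.5, -279) (np.float64(409.06654745220436), np.float64(565.5833288299762), np.float64(145.80629420869874))
(419.5, -279) (np.float64(409.9403221866866), np.float64(566.7641854420385), np.float64(143.47581261915212))
(417.5, -281) (np.float64(411.15883932050195), np.float64(567.6204455185159), np.float64(146.57635689452323))
(np.float64(201.96118574584378), np.float64(439.74747494996114), np.float64(119.59783996184564))
```

>>> apply_moves(
  deltas=[
    [-0.005,0.03,0,0,-1],
    [-0.01,0.07,0,0,-1],
    [-0.015,0.11,0,0,-1],
    [-0.02,0.14,0,0,-1],
    [-0.02,0.146,0,0,-1],
  ],
)

```text
time_s: 23.3
ee_pos: [419.8, -281.3, 154.9]
ee_rot: [179.9, -0.0, 18.3]
force: [-0.0, 0.8, -1.9]
gripper_width: 25.3
gripper_force: 25.0
```

>>> apply_moves(
  deltas=[
    [0,0,0,0,-1],
    [0,0,0,0,-1],
    [0,0,0,0,-1],
  ],
)

```text
time_s: 23.6
ee_pos: [418.2, -277.9, 154.9]
ee_rot: [-180.0, 0.0, 18.4]
force: [-0.1, -0.3, -2.1]
gripper_width: 25.0
gripper_force: 25.0
```

```bash
python3 -c "
from h import *
plan(417.5,-279.3,85,18.3)"
```

```text
at [ 418.2 -277.9  154.9] [-180.     0.    18.4] delta m/rad [-0.0011  0.0011  0.0699  0.0022]
```

>>> apply_moves(
  deltas=[
    [-0.001,0.001,0.02,0,-1],
    [-0.001,0.001,0.045,0,-1],
    [-0.001,0.001,0.06,0,-1],
    [-0.001,0.001,0.068,0,-1],
    [-0.001,0.001,0.068,0,-1],
  ],
)

```text
time_s: 24.1
ee_pos: [417.2, -279.8, 86.3]
ee_rot: [-179.9, 0.1, 18.4]
force: [-1.0, 0.4, -1.4]
gripper_width: 25.5
gripper_force: 25.0
```

>>> apply_moves(
  deltas=[
    [0,0,0.003,0,-1],
    [0,0,0.005,0,-1],
    [0,0,0.007,0,-1],
    [0,0,0.008,0,-1],
    [0,0,0.008,0,-1],
  ],
)

```text
time_s: 24.6
ee_pos: [417.7, -280.9, 79.0]
ee_rot: [180.0, -0.0, 18.3]
force: [-0.2, -0.2, -1.9]
gripper_width: 25.4
gripper_force: 25.0
```

>>> apply_moves(
  deltas=[
    [0,0,0.001,0,-1],
    [0,0,0.002,0,-1],
    [0,0,0.002,0,-1],
  ],
)

```text
time_s: 24.9
ee_pos: [417.6, -280.8, 76.8]
ee_rot: [-180.0, 0.0, 18.3]
force: [0.3, 0.8, -1.9]
gripper_width: 25.1
gripper_force: 25.0
```

>>> apply_moves(
  deltas=[
    [0,0,0.001,0,-1],
    [0,0,0.0015,0,-1],
    [0,0,0.0015,0,-1],
  ],
)

```text
time_s: 25.2
ee_pos: [417.8, -280.9, 76.1]
ee_rot: [180.0, -0.0, 18.3]
force: [-1.2, 0.8, 5.5]
gripper_width: 25.0
gripper_force: 25.0
```

Seated at the expected height. I'll release, retract toward the start side and check.

>>> apply_moves(
  deltas=[
    [0,0,0,0,0.2],
    [0,0,0,0,0.2],
    [0,0,-0.01,0,0.2],
    [0,0,-0.05,0,0.6],
    [0,0,-0.1,0,1],
  ],
)

```text
time_s: 25.7
ee_pos: [416.6, -280.0, 175.4]
ee_rot: [-179.8, 0.2, 18.3]
force: [1.8, -1.7, 0.3]
gripper_width: 62.3
gripper_force: 0.0
```

>>> apply_moves(
  deltas=[
    [-0.03,0.02,-0.04,0,1],
    [-0.07,0.05,-0.05,0,1],
    [-0.11,0.08,-0.05,0,1],
    [-0.15,0.11,-0.05,0,1],
    [-0.18,0.13,-0.05,0,1],
  ],
)

```text
time_s: 26.2
ee_pos: [286.2, -463.0, 226.5]
ee_rot: [179.9, -0.0, 18.3]
force: [1.2, 0.5, -0.8]
gripper_width: 91.3
gripper_force: 0.0
```

>>> apply_moves(
  deltas=[
    [-0.02,0.03,0,0,1],
    [-0.05,0.06,0,0,1],
    [-0.08,0.07,0,0,1],
    [-0.1,0.08,0,0,1],
    [-0.1,0.08,0,0,1],
  ],
)

```text
time_s: 26.7
ee_pos: [215.8, -570.1, 225.6]
ee_rot: [180.0, 0.0, 18.1]
force: [0.1, -0.0, 0.2]
gripper_width: 91.1
gripper_force: 0.0
```

Run:
```python
from h import *
a=cams.grab_frame("top")[90:290,210:476];cv2.imwrite("pics/t7.png",cv2.resize(a,None,fx=3,fy=3,interpolation=cv2.INTER_CUBIC))
b=cams.grab_frame("scene")[120:320,180:446];cv2.imwrite("pics/s7.png",cv2.resize(b,None,fx=3,fy=3,interpolation=cv2.INTER_CUBIC))
```

```text
(no output)
```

View pics/t7.png

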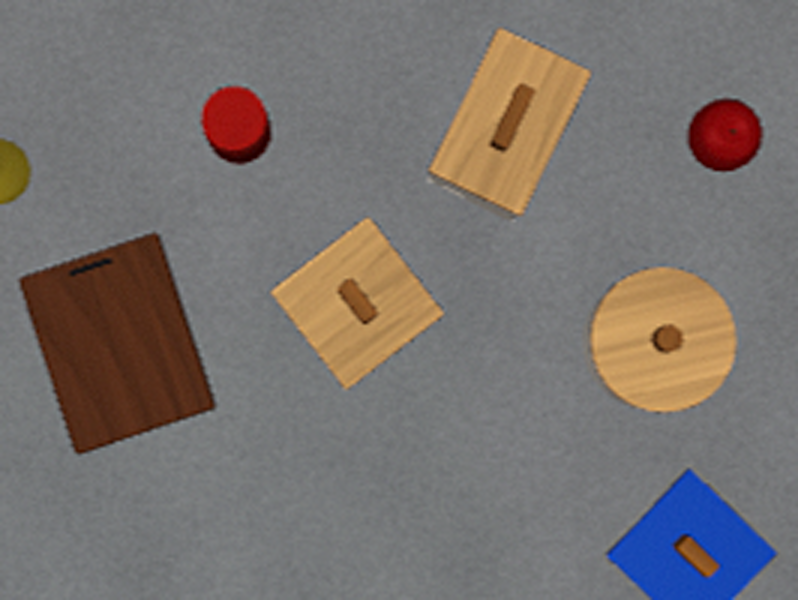

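View pics/s7.png

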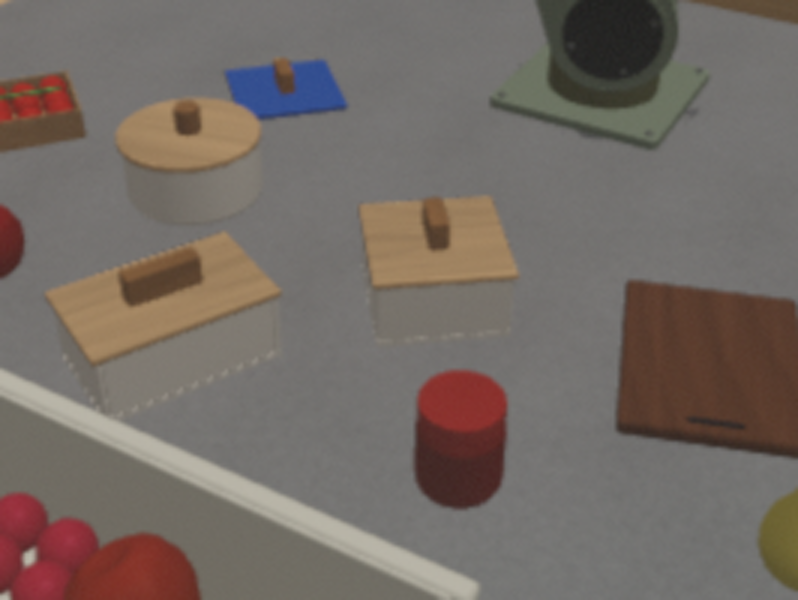

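All three lids lie flat and fully home: square at (357,302), oblong at (511,122) and round at (664,339). The board is empty, and the jar, pear and apple haven't moved. Handing in.

```bash
python3 -c "
from workcell import env
print(env.job_done())"
```

```text
the job is handed in; nothing more can be done
None
```

I put each lid fully home on the box of its own shape and handed the job in at about 27 s; only the round lid had to wait, on the board, and the last pictures show the boxes, jar, pear and apple where they stood.

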